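Press the candle socket home in the mosaic candle board

ROBOT

A 6-joint arm with a two-finger parallel gripper is mounted at the origin on the work surface. World frame = base frame: x ahead of the robot, y to its left, z up, the work surface at z = 0. Lengths are in m, angles in rad, forces in N, time in s.
With the tool pointing down it reaches from about 0.35 to 0.975 m from the base axis. Payload 4.9 kg.
Tool frame: the origin (TCP) lies at the very end of the fingers, on their centre line; the grasp point (between the pads) lies 19 mm behind it; z points along the fingers, x is the direction in which the jaws open and shut, and the axes are right-handed (so a half turn about z gives the same grasp; the last joint's range is limited). The gripper opens to 85 mm and grips with 20 to 120 N. Pads are 22 mm wide; open, the fingers measure 114 mm over their backs; the gripper's body (76 mm by 85 mm) begins 54 mm behind the grasp point. The pads swing forward as they close: fully open they stand 13 mm farther back than shut.
Start: joints at [1.06, 0.053, 1.613, -0, 1.476, -0.119], TCP at [0.239, 0.578, 0.231] pointing down, gripper open.
Joint ranges: [-3.01, 3.01], [-1.01, 2.22], [0.06, 2.58], [-1.02, 4.17], [0.09, 2.62], [-3.14, 3.14]. Speed limits (rad/s): [2.57, 2.57, 3.14, 3.14, 3.14, 3.14].

INTERFACE

Orientations are given as a unit quaternion [w, x, y, z].
In Python, from plant import manip, imaging gives the robot as it stands.
- The arm moves only by the shell command python3 -m pendant 'ROWS'. ROWS is JSON, a list that holds one entry, the list of rows, each a list of 7 numbers: the turn, a rotation vector about the world's x, y, z in units of pi rad (1.0 is pi rad), then the shift along the world's x, y, z in units of 250 mm (1.0 is 250 mm), then the opening, from 0 (shut) to 1 (fully open). In form: [[[ax, ay, az, tx, ty, tz, claw], ...]]. A call has 1 to 20 rows; each row shifts and turns the commanded pose from where the row before left it; what a row does not reach is not made up. A row lasts 1/8 s, in which the tool goes at most 62.5 mm and 10.7 degrees, less where a joint would pass 70% of its speed; a pose out of reach is approached as far as the arm can. A call with a number of a shift or a turn outside -1 to 1 is refused whole. A call with a gripper value outside its range is refused whole. The fingers move at their own pace and stop on an object; the grip force is fixed at half the most. Time passes only in rows, so rows that do not move let the fingers close. It gives the time, the measured TCP pose, the force and the opening at its end, in the units of the state.
- manip.state(): the state, without advancing time (a new reading comes with each control period).
- imaging.grab_frame(name): name is "scene" or "top"; returns a dict with "frame" (384x512x3 uint8, blue, green, red), "mtx" (3x3 intrinsics, pixels), "k1" (the pictures are not rectified: a ray, as slopes to the right and down, at radius r is drawn at 1 + k1 r^2 times it, then the intrinsics apply), "world_to_cam" (4x4, takes a point from world to camera coordinates). Camera axes: x right, y down, z forward; pixel columns grow to the right and rows downward; lengths in m; the calibration is good to about 2 mm. A picture is of the moment at which its call begins. There is no depth.
- manip.job_done(): hands the job in, once; it reports no verdict.
The state is a dict: "time": time; "joint_pos": joint angles; "joint_vel": joint speeds; "joint_efforts": joint torques, N m; "tool_pos": TCP position; "tool_rot": TCP orientation; "contact_force": force on the tool from outside, world axes, zero at the start; "ft_torque": the same for the moment, N m; "gripper_width": opening from 0.0 (shut) to 1.0 (fully open).
Only numpy, scipy, OpenCV 4.12 (cv2) and the standard library are available. Lean on these libraries where they do the work, as an engineer would, in place of code of your own. Each camera call takes 0.05 s, during which the arm holds its last target. There are 200 camera calls.

TASK

Take the smaller of the two loose brass candle sockets, start it foot first in the empty bore of the mosaic candle board, then let go and press it down from above until its shoulder sits flush on the wood all round, like the socket already fitted beside it. Leave the larger socket and everything else on the table where it is.

Things in the scene. Friction and masses are not known exactly. Their poses are not given: they have to be found in the camera images.
- socket: The smaller loose brass socket: a round shouldered bushing standing upright on its foot. Shank 24 mm diameter, 26 mm long, its lowest 4 mm tapered to 20 mm; on top a flat round shoulder (flange) 36 mm diameter, 5 mm thick; 31 mm high in all; a 12 mm candle hole in the top. About 0.11 kg. Origin: centre of the foot; z along its axis, up through the shoulder.
- shoulder (a point): Centre of the underside of the smaller socket's shoulder, 26 mm above the foot, on its axis. The socket's top face is 5 mm above this point.
- board: Mosaic candle board: wooden block 120 mm (its x) by 220 mm (its y) by 45 mm high, fixed to the table, at any yaw. Origin: centre of its underside; z up. China shards 1.5 mm thick run along both long edges and across the waist. At its y = +50 mm a like socket is already home: only its 36 mm shoulder shows, 5 mm above the wood. At its y = -50 mm is the empty bore.
- bore (a point): Centre of the empty bore's mouth, on the board's top face, 45 mm above the table; axes as the board's. Vertical round blind bore 25.5 mm wide. The small socket drops in freely for 12 mm, standing proud by 14 mm; from there the fit is tight: it needs a steady push of about 10 N and stays at any depth. Home, its shoulder's underside meets the wood (its top is then 50 mm above the table).
- big_socket: The larger loose brass socket, which does not fit the bore: shank 34 mm, shoulder 50 mm diameter, 32 mm high, standing upright. The two loose sockets may stand in either place. Origin: centre of its foot. To be left alone.
- shard_basket: Bystander: round wicker basket of china shards, 140 mm across, 45 mm high. Origin: centre of its underside. To be left alone.
- brush_pot: Bystander: white pot of brushes, 72 mm across, brushes to about 190 mm high. Origin: centre of its underside. To be left alone.
- glue: Bystander: white glue bottle, 48 mm across, 140 mm high. Origin: centre of its underside. To be left alone.
- tiles: Bystander: stack of three 48 mm tiles, 18 mm high. Origin: centre of its underside. To be left alone.
- palette_knife: Bystander: palette knife with wooden handle, 200 mm long, lying flat. Origin: on its underside, along its length. To be left alone.
- mug: Bystander: white mug, 76 mm across, 85 mm high, with a handle. Origin: centre of its underside. To be left alone.
- plate: Bystander: white plate, 140 mm across, 20 mm high. Origin: centre of its underside. To be left alone.
- bead_jar: Bystander: small glass jar with brass lid, 56 mm across, 75 mm high. Origin: centre of its underside. To be left alone.
Mind the look-alikes: they are no part of the job. What is shaped like the socket but purple is not meant.

How it is judged:
By the outcome, as a careful person would: the job done as asked, in the order asked, and still so for the second after the job is handed in, with the robot touching nothing.
It also fails if it takes over 46 s, if anything falls off the work surface, if the arm or the gripper's body presses on something with over 40 N, if the wrist force passes 120 N, or if a joint passes its speed limit or range.

## Working session

There is one attempt and no reset: what is moved stays moved. The work goes in short steps, Python scripts to look and compute and a shell command to move; the robot and the scene stay as the last step left them, time stands still between calls to the robot, and variables do not carry over. Pictures are saved under pics/ and viewed, about 8 in all and at most 12, crops included, and the job is handed in when it is done.

```bash
mkdir -p pics; cat > h.py <<'E'
import numpy as np, cv2
from plant import manip, imaging
def ray(f,u,v):
    K=f["mtx"];x=(u-K[0][2])/K[0][0];y=(v-K[1][2])/K[1][1]
    a,b=x,y
    for _ in range(20):
        s=1+f["k1"]*(a*a+b*b);a,b=x/s,y/s
    T=np.array(f["world_to_cam"]);R=T[:3,:3]
    return -R.T@T[:3,3],R.T@np.array([a,b,1.])
def onz(f,u,v,z):
    c,d=ray(f,u,v);return c+d*(z-c[2])/d[2]
def proj(f,p):
    T=np.array(f["world_to_cam"]);q=T[:3,:3]@np.array(p)+T[:3,3];a=q[:2]/q[2];a=a*(1+f["k1"]*(a@a));K=np.array(f["mtx"])
    return K[:2,:2]@a+K[:2,2]
def grab(n):
    f=imaging.grab_frame(n);f["mtx"]=np.array(f["mtx"]);f["frame"]=np.array(f["frame"],np.uint8);return f
E
python3 - <<'E'
from h import *
for n in("top","scene"):
    f=grab(n);cv2.imwrite(f"pics/{n}0.png",cv2.resize(f["frame"],(800,600),interpolation=cv2.INTER_CUBIC));cv2.imwrite(f"pics/{n}0raw.png",f["frame"])
    print(n,f["mtx"].tolist(),f["k1"],ray(f,256,192))
print(manip.state())
E
```

```text
top [[364.7593869264204, 0.0, 255.30468317435302], [0.0, 364.7593869264204, 190.67251463191172], [0.0, 0.0, 1.0]] 0.00892717808428094 (array([ 0.47642342, -0.01593143,  1.08109444]), array([ 0.0853831 ,  0.01547068, -0.99623655]))
scene [[484.43938271730184, 0.0, 252.29436592849027], [0.0, 484.43938271730184, 189.66400414718112], [0.0, 0.0, 1.0]] -0.02365653444563391 (array([1.29780149, 0.04548735, 1.20116479]), array([-0.54767625, -0.02916507, -0.83623076]))
{'time': 0.1, 'joint_pos': array([ 1.06000870e+00,  5.32947076e-02,  1.61415610e+00, -7.67298280e-06,
        1.47600749e+00, -1.19001121e-01]), 'joint_vel': array([-0.00025162, -0.00279888, -0.0040797 , -0.00047834,  0.00259329,
       -0.00016338]), 'joint_efforts': array([ 1.10450554e-03, -3.94901383e+01, -3.71363282e+01, -5.53265875e-05,
        3.90047848e-03, -5.37568411e-06]), 'tool_pos': array([0.23837392, 0.57714496, 0.23018392]), 'tool_rot': array([ 4.26285228e-04,  8.31215460e-01,  5.55949628e-01, -8.29730395e-04]), 'contact_force': array([-0.34773964, -0.17560146, -0.20961041]), 'ft_torque': array([ 0.04915087,  0.00108488, -0.04706616]), 'gripper_width': 0.9966701483663698}
```

View pics/top0.png

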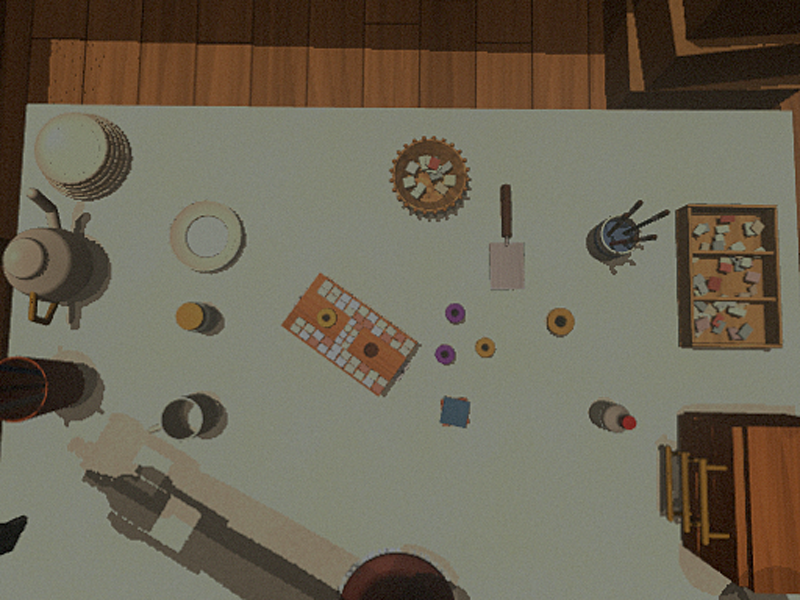

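View pics/scene0.png

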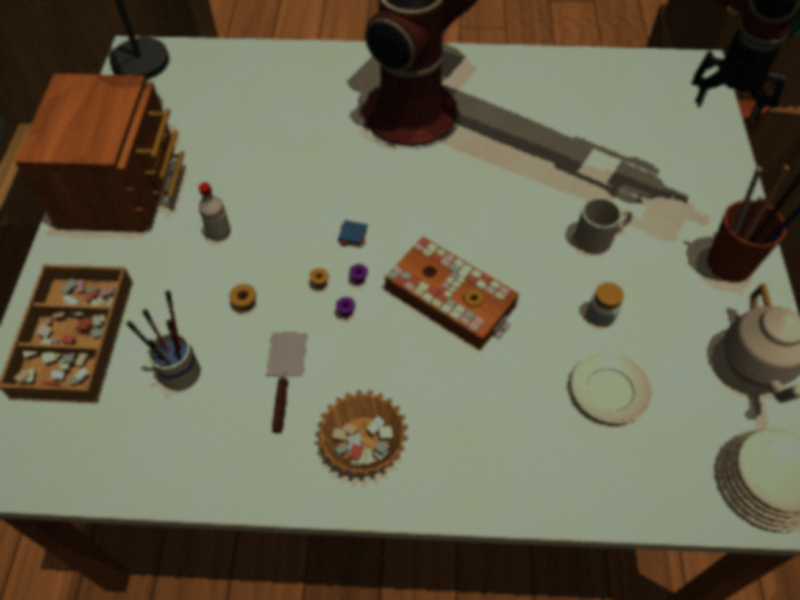

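Both views show the small socket at top (485,347) and scene (318,277). The bore is at top (371,350) and scene (430,271), and the fitted socket at top (326,317). The purple decoys sit left of the small socket at top (445,354) and (455,313), and the big socket is at top (560,321). Next I measure these from masks.

```bash
python3 - <<'E'
from h import *
S=.64
def blob(f,m,u,v,r):
    w=np.zeros_like(m);cv2.circle(w,(int(u),int(v)),r,255,-1);m=m&w
    c,_=cv2.findContours(m,cv2.RETR_EXTERNAL,cv2.CHAIN_APPROX_NONE)
    c=cv2.convexHull(max(c,key=cv2.contourArea));M=cv2.moments(c)
    return M["m10"]/M["m00"],M["m01"]/M["m00"],cv2.contourArea(c),cv2.boundingRect(c)
P={"top":dict(small=(485,347,.031),fit=(326,317,.05),big=(560,321,.032),bore=(371,350,.045),pur1=(445,354,.031),pur2=(455,313,.031)),
"scene":dict(small=(319,275,.031),fit=(474,297,.05),big=(243,295,.032),bore=(430,271,.045),pur1=(358,272,.031),pur2=(346,306,.031))}
rays={}
for n in P:
    f=grab(n);cv2.imwrite(f"pics/{n}1raw.png",f["frame"])
    big=cv2.resize(f["frame"],None,fx=4,fy=4,interpolation=cv2.INTER_CUBIC)
    h=cv2.cvtColor(big,cv2.COLOR_BGR2HSV);H,Sa,V=cv2.split(h)
    for k,(u,v,z) in P[n].items():
        u,v=u*S,v*S
        if k=="bore": m=(V<75).astype(np.uint8)*255
        elif k[0]=="p": m=((H>120)&(Sa>90)&(V>40)).astype(np.uint8)*255
        else: m=((H>14)&(H<32)&(Sa>110)&(V>70)).astype(np.uint8)*255
        try:a=blob(f,m,u*4,v*4,50)
        except Exception as e: print(n,k,e);continue
        cu,cv_=(a[0]-1.5)/4,(a[1]-1.5)/4
        p=onz(f,cu,cv_,z);rays.setdefault(k,[]).append(ray(f,cu,cv_))
        cv2.circle(big,(int(a[0]),int(a[1])),2,(0,255,0),-1);x,y,w,hh=a[3];cv2.rectangle(big,(x,y),(x+w,y+hh),(255,255,0),1)
        print(n,k,np.round([cu,cv_],1),"area px",a[2]/16,np.array(a[3])/4,"xyz",np.round(p,4),"mm/px",1e3*np.linalg.norm(p-onz(f,cu+1,cv_,z)).round(5))
    x,y=(560*S*2,0) if 0 else (0,0)
    crop=big[600:1100,650:1500] if n=="top" else big[560:920,550:1350]
    cv2.imwrite(f"pics/{n}1.png",cv2.resize(crop,(800,int(800*crop.shape[0]/crop.shape[1]))))
for k,r in rays.items():
    A=sum(np.eye(3)-np.outer(d,d)/(d@d) for c,d in r);b=sum((np.eye(3)-np.outer(d,d)/(d@d))@c for c,d in r)
    print(k,"tri",np.linalg.solve(A,b).round(4))
E
```

```text
top small [310.1 222. ] area px 118.6875 [304.5  216.25  12.5   12.5 ] xyz [ 0.4826 -0.1559  0.031 ] mm/px 2.85
top fit [208.5 203. ] area px 129.53125 [202.5  196.75  12.75  13.25] xyz [0.5314 0.1342 0.05  ] mm/px 2.84
top big [358.3 205.4] area px 233.15625 [350.25 197.25  17.25  17.25] xyz [ 0.5324 -0.2932  0.032 ] mm/px 2.85
top bore [236.9 223.6] area px 59.75 [233.   219.5    8.75   9.25] xyz [0.4745 0.0529 0.045 ] mm/px 2.83
top pur1 [284.2 226.4] area px 103.875 [278.75 221.25  11.75  11.75] xyz [ 0.4688 -0.082   0.031 ] mm/px 2.8600000000000003
top pur2 [290.7 200. ] area px 101.03125 [285.5  194.75  11.5   11.5 ] xyz [ 0.545  -0.0999  0.031 ] mm/px 2.87
scene small [203.6 176.5] area px 90.625 [198.5  172.    11.5    9.75] xyz [ 0.4836 -0.1525  0.031 ] mm/px 2.96
scene fit [302.7 190. ] area px 104.875 [296.75 185.    12.75  10.75] xyz [0.5311 0.1379 0.05  ] mm/px 2.84
scene big [154.8 188.8] area px 185.53125 [147.   182.    16.5   14.25] xyz [ 0.5339 -0.2899  0.032 ] mm/px 2.92
scene bore [274.6 173.3] area px 34.875 [271.25 170.75   7.75   6.  ] xyz [0.4727 0.0566 0.045 ] mm/px 2.9299999999999997
scene pur1 [228.9 174. ] area px 72.65625 [224.5  169.75  10.     9.25] xyz [ 0.4712 -0.0786  0.031 ] mm/px 2.97
scene pur2 [220.6 195.5] area px 81.78125 [216.   191.    10.5    9.75] xyz [ 0.5478 -0.0965  0.031 ] mm/px 2.8800000000000003
small tri [ 0.4825 -0.1544  0.0296]
fit tri [0.5313 0.1361 0.0498]
big tri [ 0.5324 -0.2921  0.0301]
bore tri [0.4743 0.0547 0.0469]
pur1 tri [ 0.4687 -0.0806  0.0274]
pur2 tri [ 0.5451 -0.0986  0.0269]
```

View pics/top1.png

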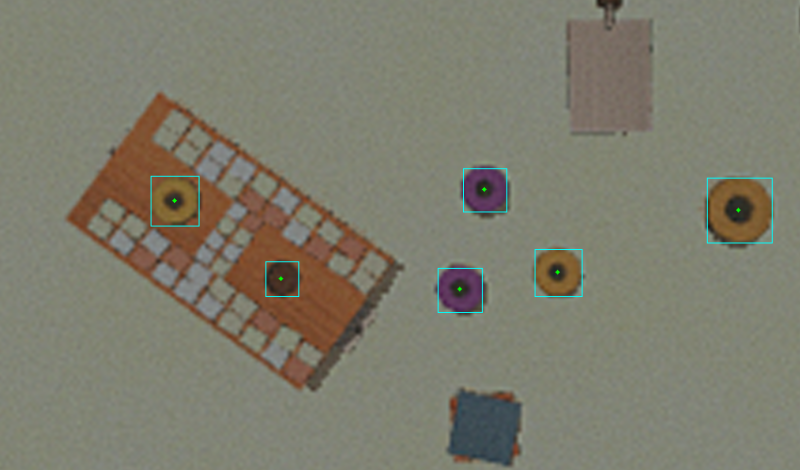

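View pics/scene1.png

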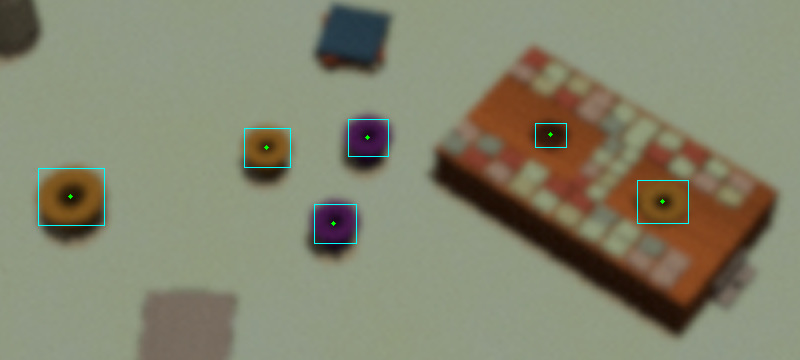

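```bash
python3 -m pendant '[[[0,0,-0.048,0.07,-0.209,0,0.7],[0,0,-0.048,0.07,-0.209,0,0.7],[0,0,-0.048,0.07,-0.209,0,0.7],[0,0,-0.048,0.07,-0.209,0,0.7],[0,0,-0.048,0.07,-0.209,0,0.7],[0,0,-0.048,0.07,-0.209,0,0.7],[0,0,-0.048,0.07,-0.209,0,0.7],[0,0,-0.048,0.07,-0.209,0,0.7],[0,0,-0.048,0.07,-0.209,0,0.7],[0,0,-0.048,0.07,-0.209,0,0.7],[0,0,0,0.07,-0.209,0,0.7],[0,0,0,0.07,-0.209,0,0.7],[0,0,0,0.07,-0.209,0,0.7],[0,0,0,0.07,-0.209,0,0.7],[0,0,0,0,0,-0.15,0.7],[0,0,0,0,0,-0.15,0.7],[0,0,0,0,0,0,0.7],[0,0,0,0,0,0,0.7]]]'
```

```text
time: 2.45
tool_pos: [0.4843, -0.1541, 0.1577]
tool_rot: [0.0, 0.987, -0.164, 0.001]
contact_force: [0.3, -0.7, 0.7]
gripper_width: 0.698
```

```bash
python3 -m pendant '[[[0,0,0,-0.005,0,-0.15,0.7],[0,0,0,0,0,-0.15,0.7],[0,0,0,0,0,-0.15,0.7],[0,0,0,0,0,-0.1,0.7],[0,0,0,0,0,-0.05,0.7],[0,0,0,0,0,0,0.7],[0,0,0,0,0,0,0.7]]]'
python3 - <<'E'
from h import *
f=grab("scene");c=f["frame"][130:220,140:260];cv2.imwrite("pics/s2.png",cv2.resize(c,(800,600),interpolation=cv2.INTER_CUBIC))
E
```

```text
time: 3.32
tool_pos: [0.4839, -0.1545, 0.0082]
tool_rot: [0.0, 0.987, -0.164, 0.002]
contact_force: [-0.0, 0.3, -0.0]
gripper_width: 0.697
```

View pics/s2.png

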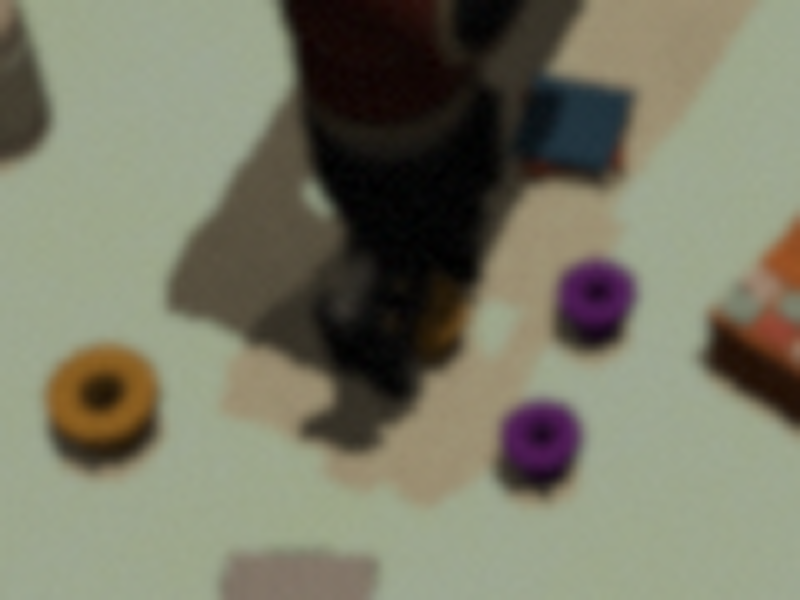

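The small socket stands at crop (440,320), between the jaws. Both purple decoys, at (597,297) and (540,437), are clear of the fingers. Next I close the gripper and lift.

```bash
python3 -m pendant '[[[0,0,0,0,0,0,0],[0,0,0,0,0,0,0],[0,0,0,0,0,0,0],[0,0,0,0,0,0,0],[0,0,0,0,0,0,0],[0,0,0,0,0,0,0],[0,0,0,0,0,0.05,0],[0,0,0,0,0,0.1,0],[0,0,0,0,0,0.15,0],[0,0,0,0,0,0.1,0],[0,0,0,0,0,0,0],[0,0,0,0,0,0,0]]]'
```

```text
time: 4.88
tool_pos: [0.4817, -0.1535, 0.1052]
tool_rot: [-0.0, 0.987, -0.164, -0.001]
contact_force: [-0.1, 0.6, -1.0]
gripper_width: 0.385
```

```bash
python3 -m pendant '[[[0,0,0,-0.007,0.167,0,0],[0,0,0,-0.008,0.167,0,0],[0,0,0,-0.007,0.167,0,0],[0,0,0,-0.008,0.167,0,0],[0,0,0,-0.007,0.166,0,0],[0,0,0,0,0,-0.08,0],[0,0,0,0,0,-0.04,0],[0,0,0,0,0,0,0],[0,0,0,0,0,0,0]]]'
python3 - <<'E'
from h import *
f=grab("scene");c=f["frame"][120:225,215:355];cv2.imwrite("pics/s3r.png",f["frame"])
big=cv2.resize(c,None,fx=5.7,fy=5.7,interpolation=cv2.INTER_CUBIC)
big=np.clip(255*(big/255.)**.6,0,255).astype(np.uint8)
s=manip.state();print(s["tool_pos"],s["contact_force"])
p=s["tool_pos"]
for z,col in((p[2]-.008,(0,255,0)),(p[2]+.023,(255,255,0)),(.045,(0,0,255))):
    xy=p[:2] if z!=.045 else (.4738,.0545)
    u=proj(f,[*xy,z])-[215,120];u=((u+.5)*5.7-.5).astype(int);cv2.circle(big,tuple(int(i) for i in u),3,col,-1)
cv2.imwrite("pics/s3.png",big)
E
```

```text
time: 6.0
tool_pos: [0.4733, 0.0541, 0.0764]
tool_rot: [0.0, 0.986, -0.164, -0.0]
contact_force: [-0.6, -0.5, -1.4]
gripper_width: 0.39
[0.47361555 0.05415335 0.07677367] [ 1.10483489 -0.27668157 -0.57558033]
```

View pics/s3.png

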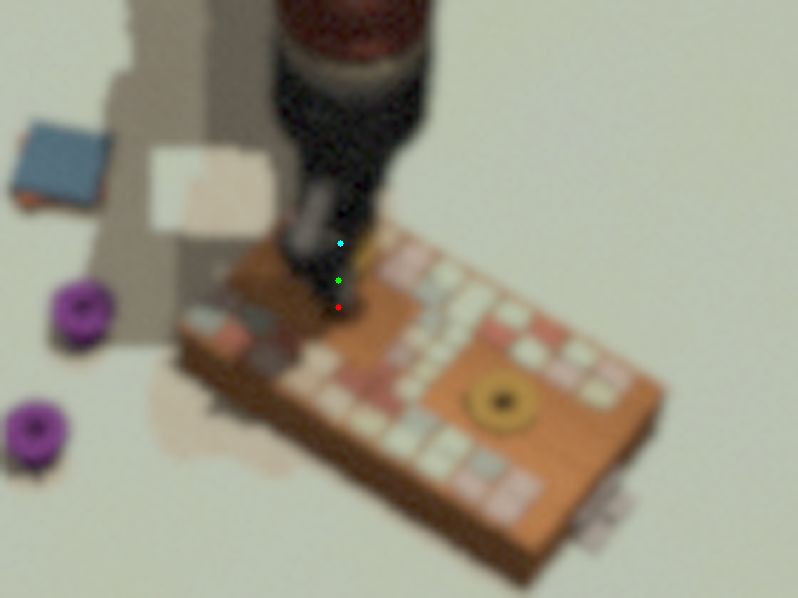

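The socket is held: a brass sliver shows at (365,245), directly above the bore at (340,310). I lower it slowly and watch the force.

```bash
python3 -m pendant '[[[0,0,0,0,0,-0.04,0],[0,0,0,0,0,-0.04,0],[0,0,0,0,0,-0.02,0],[0,0,0,0,0,-0.01,0],[0,0,0,0,0,0,0],[0,0,0,0,0,0,0]]]'; python3 -m pendant '[[[0,0,0,0,0,-0.008,0],[0,0,0,0,0,-0.008,0],[0,0,0,0,0,0,0],[0,0,0,0,0,0,0]]]'
```

```text
time: 6.8
tool_pos: [0.4733, 0.0546, 0.049]
tool_rot: [-0.0, 0.987, -0.164, 0.0]
contact_force: [1.5, -0.6, -1.1]
gripper_width: 0.389
time: 7.3
tool_pos: [0.4739, 0.0545, 0.0451]
tool_rot: [-0.0, 0.986, -0.164, 0.001]
contact_force: [4.6, -0.3, -1.2]
gripper_width: 0.388
```

```bash
python3 -m pendant '[[[0,0,0,0.003,0,0,0],[0,0,0,0,0,0,0],[0,0,0,0,0,0,0]]]'; python3 -m pendant '[[[0,0,0,0,0,0,0.7],[0,0,0,0,0,0,0.7],[0,0,0,0,0,0,0.7],[0,0,0,0,0,0,0.7],[0,0,0,0,0,0.05,0.7],[0,0,0,0,0,0.1,0.7],[0,0,0,0,0,0.15,0.7],[0,0,0,0,0,0.15,0.7],[0,0,0,0,0.2,0.1,0.7],[0,0,0,0,0.2,0,0.7],[0,0,0,0,0.2,0,0.7],[0,0,0,0,0,0,0.7]]]'
python3 - <<'E'
from h import *
o=[]
for n,(r,c) in dict(top=(180,190),scene=(130,230)).items():
    f=grab(n);b=cv2.resize(f["frame"][r:r+75,c:c+100],(700,525),interpolation=cv2.INTER_CUBIC);o.append(cv2.resize(b,(400,300)))
cv2.imwrite("pics/s4.png",np.hstack(o))
E
```

```text
time: 7.68
tool_pos: [0.474, 0.0546, 0.0449]
tool_rot: [0.0, 0.987, -0.164, 0.0]
contact_force: [2.3, -0.7, 0.8]
gripper_width: 0.386
time: 9.18
tool_pos: [0.4737, 0.2073, 0.1835]
tool_rot: [-0.0, 0.987, -0.161, 0.0]
contact_force: [-0.4, -1.0, -0.1]
gripper_width: 0.699
```

View pics/s4.png

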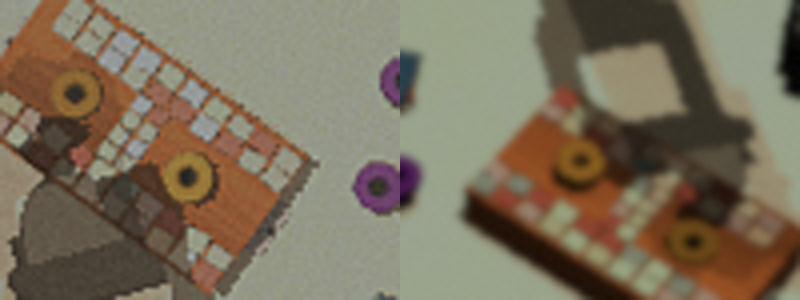

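The socket stands upright in the bore, standing proud: top view (187,177), scene view (580,160). The gripper is clear of it. Next I shut the fingers and press.

```bash
python3 -m pendant '[[[0,0,0,0,-0.2,0,0],[0,0,0,0,-0.2,0,0],[0,0,0,0,-0.2,0,0],[0,0,0,0,0,-0.15,0],[0,0,0,0,0,-0.15,0],[0,0,0,0,0,-0.1,0],[0,0,0,0,0,-0.04,0],[0,0,0,0,0,0,0],[0,0,0,0,0,0,0]]]'; python3 -m pendant '[[[0,0,0,0,0,-0.01,0],[0,0,0,0,0,-0.01,0],[0,0,0,0,0,-0.01,0],[0,0,0,0,0,-0.01,0],[0,0,0,0,0,0,0]]]'
```

```text
time: 10.4
tool_pos: [0.475, 0.0544, 0.0738]
tool_rot: [-0.0, 0.986, -0.164, 0.001]
contact_force: [0.4, 0.1, -0.1]
gripper_width: -0.0
time: 11.02
tool_pos: [0.4742, 0.0547, 0.0629]
tool_rot: [-0.0, 0.987, -0.164, 0.0]
contact_force: [-1.9, 0.1, 4.4]
gripper_width: 0.001
```

Contact came at about z = 0.064, as expected. I keep pressing in small steps.

```bash
python3 -m pendant '[[[0,0,0,0,0,-0.008,0],[0,0,0,0,0,-0.008,0],[0,0,0,0,0,-0.008,0],[0,0,0,0,0,0,0]]]'; python3 -m pendant '[[[0,0,0,0,0,-0.008,0],[0,0,0,0,0,-0.008,0],[0,0,0,0,0,0,0]]]'
```

```text
time: 11.52
tool_pos: [0.4744, 0.0547, 0.0573]
tool_rot: [-0.0, 0.987, -0.164, 0.0]
contact_force: [-2.4, 0.2, 6.8]
gripper_width: -0.003
time: 11.9
tool_pos: [0.4744, 0.0547, 0.0532]
tool_rot: [-0.0, 0.987, -0.164, 0.0]
contact_force: [-2.1, 0.4, 7.3]
gripper_width: -0.001
```

```bash
python3 -m pendant '[[[0,0,0,0,0,-0.006,0],[0,0,0,0,0,-0.006,0],[0,0,0,0,0,0,0]]]'; python3 -m pendant '[[[0,0,0,0,0,-0.004,0],[0,0,0,0,0,0,0]]]'
```

```text
time: 12.28
tool_pos: [0.4744, 0.0546, 0.0503]
tool_rot: [-0.0, 0.987, -0.164, 0.0]
contact_force: [-2.7, 0.6, 6.2]
gripper_width: 0.008
time: 12.52
tool_pos: [0.4745, 0.0547, 0.0501]
tool_rot: [0.0, 0.987, -0.164, -0.0]
contact_force: [-4.6, 0.3, 11.7]
gripper_width: 0.001
```

```bash
python3 -m pendant '[[[0,0,0,0,0,-0.004,0],[0,0,0,0,0,0,0]]]'; python3 -m pendant '[[[0,0,0,0,0,-0.004,0],[0,0,0,0,0,0,0]]]'
```

```text
time: 12.78
tool_pos: [0.4745, 0.0547, 0.05]
tool_rot: [0.0, 0.987, -0.164, -0.0]
contact_force: [-9.1, -0.3, 18.0]
gripper_width: 0.001
time: 13.02
tool_pos: [0.4745, 0.0546, 0.0499]
tool_rot: [0.0, 0.987, -0.164, -0.001]
contact_force: [-11.9, 0.2, 24.4]
gripper_width: 0.001
```

The fingers stop at z = 0.050 and the force is rising steeply, so the socket is home. I back off and check.

```bash
python3 -m pendant '[[[0,0,0,0,0,0.03,0],[0,0,0,0,0,0.1,0],[0,0,0,0,0,0.2,0],[0,0,0,0,0,0.2,0],[0,0,0,-0.05,0.2,0.1,0],[0,0,0,-0.05,0.2,0,0],[0,0,0,-0.05,0.2,0,0],[0,0,0,0,0.2,0,0],[0,0,0,0,0,0,0],[0,0,0,0,0,0,0]]]'
python3 - <<'E'
from h import *
o=[]
S=.64;P={"top":dict(new=(236.9,223.6),fit=(208.5,203),big=(358.3,205.4)),"scene":dict(new=(275,173),fit=(302.7,190),big=(154.8,188.8))}
R={}
for n,(r,c) in dict(top=(180,190),scene=(130,230)).items():
    f=grab(n);b=cv2.resize(f["frame"],None,fx=4,fy=4,interpolation=cv2.INTER_CUBIC)
    H,s,V=cv2.split(cv2.cvtColor(b,cv2.COLOR_BGR2HSV));m=((H>12)&(H<32)&(s>110)&(V>60)).astype(np.uint8)*255
    m=((H>14)&(H<32)&(s>110)&(V>70)).astype(np.uint8)*255
    for k,(u,v) in P[n].items():
        w=np.zeros_like(m);cv2.circle(w,(int(4*u),int(4*v)),45,255,-1)
        q=cv2.convexHull(max(cv2.findContours(m&w,0,1)[0],key=cv2.contourArea));M=cv2.moments(q);cu,cw=(M["m10"]/M["m00"]-1.5)/4,(M["m01"]/M["m00"]-1.5)/4
        R.setdefault(k,[]).append(ray(f,cu,cw));print(n,k,cv2.contourArea(q)/16,np.array(cv2.boundingRect(q))/4,onz(f,cu,cw,.032 if k=="big" else .05).round(4))
    g=f["frame"][r:r+75,c:c+100];o.append(cv2.resize(g,(400,300),interpolation=cv2.INTER_CUBIC))
for k,r in R.items():
    A=sum(np.eye(3)-np.outer(d,d)/(d@d) for c,d in r);b=sum((np.eye(3)-np.outer(d,d)/(d@d))@c for c,d in r);print(k,np.linalg.solve(A,b).round(4))
cv2.imwrite("pics/s5.png",np.hstack(o))
E
```

```text
time: 14.28
tool_pos: [0.4362, 0.2544, 0.2032]
tool_rot: [0.0, 0.987, -0.164, -0.0]
contact_force: [0.5, 0.6, -0.2]
gripper_width: 0.001
top new 128.3125 [230.75 217.75  13.    13.  ] [0.4744 0.0524 0.05  ]
top fit 127.5 [202.5  197.    12.75  13.  ] [0.5315 0.1342 0.05  ]
top big 231.15625 [350.25 197.5   17.25  17.  ] [ 0.5323 -0.2933  0.032 ]
scene new 99.9375 [268.75 167.75  12.5   10.75] [0.474  0.0561 0.05  ]
scene fit 105.53125 [296.75 185.    12.75  11.  ] [0.5311 0.138  0.05  ]
scene big 186.78125 [147.  182.   16.5  14.5] [ 0.5341 -0.2899  0.032 ]
new [0.4742 0.0543 0.0499]
fit [0.5314 0.1361 0.0499]
big [ 0.5324 -0.2922  0.0297]
```

View pics/s5.png

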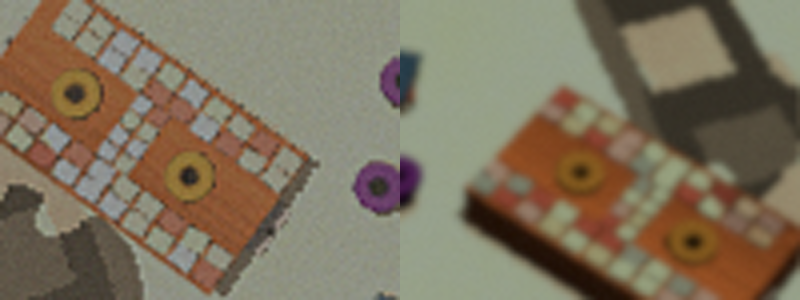

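The new socket's top is at z = 0.0499, the same as the fitted one. It now looks the same as its neighbour: new at top (189,177) and scene (580,172), fitted at top (75,93) and scene (692,241). The big socket hasn't moved. I hand the job in.

```bash
python3 -c "
from plant import manip
print(manip.job_done())"
```

```text
the job is handed in; nothing more can be done
None
```

The smaller brass socket is home in the empty bore, and I handed the job in at about 14 s of the 46 s allowed. I gripped it by the shoulder, started it foot first in the bore and let go. Then I pressed it down from above with the fingers shut.

- **Seating:** the fingers stopped at z = 0.050 m while the vertical force rose from about 6 N to 24 N, so the shoulder has met the wood.
- **Flush check:** measured from the two cameras, the new socket's top is at 49.9 mm, the same as the socket already fitted. The two are 99.8 mm apart, against 100 mm expected.
- **Other objects:** the larger socket measured unmoved to within about 0.5 mm. The purple look-alikes appear in place in the last picture, but I didn't re-measure them or the other bystanders.
- **Robot clear:** the gripper ended about 0.2 m up and off to one side, touching nothing.

**Disagreements and forces:**
- The two cameras disagreed by about 3.5 mm in y for every object. I averaged them.
- The sideways force reached 4.6 N while starting the socket in the bore and about 12 N at the end of the press.
- The gripper read about 33 mm on the 36 mm shoulder. I didn't look into why, and the grip held.

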